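Size a guide pin in the hole gauge

TASK

Find out which size of guide pin is standing alone in the small holder: take it by its grip and try it in the hole gauge, beginning with the largest hole and stepping down one hole at a time, each time pushing it gently home until its flange rests on the plate, until a hole plainly refuses it under light pressure. Finish with the pin fully home and let go in the smallest hole that it passes. Never force it, and leave the two pins in the rack and the other things on the bench alone.

Things in the scene. Friction and masses are not known exactly. Their poses are not given: they have to be found in the camera images.
- gauge: fixed hole gauge. Steel plate, 52 x 162 x 12 mm, level on two feet, top 55 mm above the bench, free space under it. The plate is clamped by hand and sits off centre by an unknown amount, up to 2.2 mm in x and in y, the same for all holes; light pushes do not shift it. Origin under its centre on the bench; y along the row of four through holes, 36 mm apart, smallest to largest; x across the row
- holder: small fixed black block, 44 x 46 mm, top 47 mm above the bench, with one loose socket 19.5 mm wide in which the pin to be measured hangs by its flange, shank hidden. Origin under its centre on the bench, below the socket's axis
- rack: fixed black block, 44 x 92 mm, on the 5 mm mat, top 47 mm above the bench, with two such sockets 46 mm apart along its y, holding the other two pins, which stay there. Origin under its centre on the mat
- pliers: pliers with blue handles, 49 x 140 x 12 mm, lying loose on the bench, to be left alone; origin under the centre
- marker: marker pen, 19 x 125 x 16 mm, lying loose on the mat, to be left alone; origin under the centre
- board: small circuit board, 40 x 45 x 12 mm, lying loose on the bench, to be left alone; origin under the centre
- hole_0 (a point): nominal centre of the mouth of the gauge's largest hole, 18 mm wide, with a 1 mm chamfer, at the plate's top face; the real hole is up to 2.2 mm off in the gauge's x and y (see gauge), its height is true; z up
- hole_1 (a point): nominal centre of the mouth of the gauge's second largest hole, 15 mm wide, with a 1 mm chamfer, at the plate's top face; the real hole is up to 2.2 mm off in the gauge's x and y (see gauge), its height is true; z up
- hole_2 (a point): nominal centre of the mouth of the gauge's third largest hole, 12 mm wide, with a 1 mm chamfer, at the plate's top face; the real hole is up to 2.2 mm off in the gauge's x and y (see gauge), its height is true; z up
- hole_3 (a point): nominal centre of the mouth of the gauge's smallest hole, 9 mm wide, with a 1 mm chamfer, at the plate's top face; the real hole is up to 2.2 mm off in the gauge's x and y (see gauge), its height is true; z up
- pin_a_grip (a point): one of three turned steel pins that differ only in shank diameter (17, 14 and 11 mm; which is which is not given). Upright as found: shank 34 mm long with a 1.5 mm chamfer at its foot, then a flange 28 mm across and 4 mm thick, then a round ribbed grip 14 mm across and 40 mm tall; 60 g. This point is the centre of the grip, 58 mm above the foot and 20 mm above the flange's top; z along the axis, up
- pin_a_tip (a point): centre of the foot (lower end) of pin a, on its axis; z along the axis, up. With the flange resting on the gauge plate it lies 34 mm below the plate's top
- pin_a: the whole of pin a; origin at the centre of its foot
- pin_b_grip (a point): one of three turned steel pins that differ only in shank diameter (17, 14 and 11 mm; which is which is not given). Upright as found: shank 34 mm long with a 1.5 mm chamfer at its foot, then a flange 28 mm across and 4 mm thick, then a round ribbed grip 14 mm across and 40 mm tall; 60 g. This point is the centre of the grip, 58 mm above the foot and 20 mm above the flange's top; z along the axis, up
- pin_b_tip (a point): centre of the foot (lower end) of pin b, on its axis; z along the axis, up. With the flange resting on the gauge plate it lies 34 mm below the plate's top
- pin_b: the whole of pin b; origin at the centre of its foot
- pin_c_grip (a point): one of three turned steel pins that differ only in shank diameter (17, 14 and 11 mm; which is which is not given). Upright as found: shank 34 mm long with a 1.5 mm chamfer at its foot, then a flange 28 mm across and 4 mm thick, then a round ribbed grip 14 mm across and 40 mm tall; 60 g. This point is the centre of the grip, 58 mm above the foot and 20 mm above the flange's top; z along the axis, up
- pin_c_tip (a point): centre of the foot (lower end) of pin c, on its axis; z along the axis, up. With the flange resting on the gauge plate it lies 34 mm below the plate's top
- pin_c: the whole of pin c; origin at the centre of its foot
Mind the look-alikes: they are no part of the job. Leave any pink look-alike of the pin_a alone.

How it is judged:
By the outcome, as a careful person would: the job done as asked, in the order asked, and still so for the second after the job is handed in, with the robot touching nothing.
It also fails if it takes over 72 s, if anything falls off the work surface, if the arm or the gripper's body presses on something with over 40 N, if the wrist force passes 120 N, or if a joint passes its speed limit or range.

ROBOT

A 7-joint arm with a two-finger parallel gripper is mounted at the origin on a cart in front of the work surface, level with it; the furniture and walls round the work are solid. World frame = base frame: x ahead of the robot, y to its left, z up, the work surface at z = 0. Lengths are in m, angles in rad, forces in N, time in s.
With the tool pointing down it reaches from about 0.35 to 0.9 m from the base axis. Payload 7.2 kg.
Tool frame: the origin (TCP) lies on the centre line of the jaws, within the pads' length; the fingertips stand 22 mm ahead of it and the grasp point (between the pads) lies 3 mm ahead of it; z points along the fingers, x is the direction in which the jaws open and shut, and the axes are right-handed (so a half turn about z gives the same grasp; the last joint's range is limited). The gripper opens to 85 mm and grips with 20 to 120 N. Pads are 22 mm wide; open, the fingers measure 114 mm over their backs; the gripper's body (76 mm by 85 mm) begins 54 mm behind the grasp point. The pads swing forward as they close: fully open they stand 13 mm farther back than shut.
Start: joints at [1.155, 0.411, -0.013, 1.596, 0.006, 1.134, -0.082], TCP at [0.213, -0.588, 0.232] pointing down, gripper open.
Joint ranges: [-2.95, 2.95], [-0.29, 1.99], [-1.47, 1.44], [0.14, 2.54], [-1.03, 4.17], [0.13, 1.85], [-2.86, 2.86]. Speed limits (rad/s): [2.39, 2.39, 3.01, 3.01, 3.14, 3.14, 3.14].

INTERFACE

Orientations are given as a unit quaternion [w, x, y, z].
In Python, from station import readout, grab_frame, camera_params, order, look_for, cut_out gives the robot as it stands. The module is installed in compiled form; this text tells all that it offers.
- The arm moves only by the tool move_arm, never from a script. Its argument "series" is a list of rows, each an object of numbers: "tx", "ty", "tz": the shift along the world's x, y, z in m; "turn": the turn about the world's z in rad. A call has exactly 8 rows; each row shifts and turns the pose as measured when the row begins; what a row does not reach is not made up. A row lasts 1/8 s, in which the tool goes at most 62.5 mm and 10.7 degrees, less where a joint would pass 70% of its speed; a pose out of reach is approached as far as the arm can. A call with a gripper value outside its range is refused whole. "jaw" is the opening, from -1 (shut) to 1 (fully open), set as the call begins (left out, the last holds). The fingers move at their own pace and stop on an object; "squeeze" is the grip in N (left out, the last holds). Time passes only in rows, so rows that do not move let the fingers close, or fill a call up. It gives the time, the measured TCP pose, the force and the opening at its end, in the units of the state.
- readout.read_state(): the state, without advancing time (a new reading comes with each control period).
- grab_frame(name): name is "scene" or "side" or "wrist"; returns (picture, depth): 420x560x3 uint8, red, green, blue; 420x560 float32, m along the optical axis (not along the pixel's ray), 0 where there is no reading.
- camera_params(name): a dict with "fx", "fy", "cx", "cy" (pixels), "T" (4x4, takes a point from camera to world coordinates). Camera axes: x right, y down, z forward; pixel columns grow to the right and rows downward; lengths in m; the calibration is good to about 2 mm. A picture is of the moment at which its call begins: read the wrist's pose just before it. camera_params takes no time and is no camera call; for the wrist camera it gives the pose at the moment of the call.
- order.close_job(): hands the job in, once; it reports no verdict.
Trained networks look in the newest picture that a camera, given by its name, has taken for a name from the list of things; names that differ only in an ending like _2 or _b are one class to them, and where a whole thing is asked for, a point or a joint stands for the part that bears it (a point fixed in the world has none). Each returns a list of dicts, best first, with "score" (0 to 1); they miss things now and then, are a little off and sometimes report something else, mostly with a low value. They report only what shows in the picture. A call takes as long as a camera call. They do not tell look-alikes from the thing itself.
- look_for(camera, label): "pixel" ([column, row] in pixels, amid what is visible of it).
- cut_out(camera, label): "mask" (420x560 bool, what is visible of it) and "pixel" ([column, row] in pixels, amid what is visible of it).
The state is a dict: "time": time; "joint_pos": joint angles; "joint_velocities": joint speeds; "tau": joint torques, N m; "tool_pos": TCP position; "ee_rot": TCP orientation; "ft_force": force on the tool from outside, world axes, zero at the start; "ft_torque": the same for the moment, N m; "grip_width": opening from 0.0 (shut) to 1.0 (fully open).
Only numpy, scipy, OpenCV 4.12 (cv2) and the standard library are available. Lean on these libraries where they do the work, as an engineer would, in place of code of your own. Each camera call takes 0.05 s, during which the arm holds its last target.

## Working session

There is one attempt and no reset: what is moved stays moved. The work goes in short steps, Python scripts to look and compute and a tool call to move; the robot and the scene stay as the last step left them, time stands still between calls to the robot, and variables do not carry over. Pictures are saved under pics/ and viewed, and the job is handed in when it is done.

Besides the shell and the picture viewer there is one more tool, called after "Call:" in YAML: its name, and indented under it one key for each argument. move_arm: Moves the arm, as the interface text tells. Its arguments: {"type":"object","properties":{"series":{"type":"array"},"jaw":{"type":"number"},"squeeze":{"type":"number"}},"required":["series"]}

```bash
mkdir -p pics; cat > h.py <<'E'
import numpy as np, cv2
from station import readout, grab_frame, camera_params, order, look_for, cut_out
def save(n,im,s=1):
    im=cv2.resize(im,None,fx=s,fy=s,interpolation=cv2.INTER_CUBIC) if s!=1 else im
    cv2.imwrite('pics/'+n+'.png',im[:,:,::-1])
def cloud(d,P):
    v,u=np.indices(d.shape); X=np.stack([(u-P['cx'])/P['fx']*d,(v-P['cy'])/P['fy']*d,d,np.ones_like(d)],-1)
    return (X@P['T'].T)[...,:3]
E
python3 - <<'E'
from h import *
s=readout.read_state(); print(s)
for n in ['scene','side','wrist']:
    im,d=grab_frame(n);P=camera_params(n);save(n+'0',im);np.savez('pics/'+n+'0.npz',im=im,d=d,**P)
    print(n,P['fx'],P['T'].round(3).tolist())
    for l in ['gauge','holder','pin_a','rack','pin_a_grip']:
        print(l,[(np.round(r['pixel']).tolist(),round(r['score'],2)) for r in look_for(n,l)])
E
```

```text
{'time': 0.0, 'joint_pos': array([ 1.1547927 ,  0.41188427, -0.01270914,  1.59707057,  0.00556311,
        1.13429959, -0.08221152]), 'joint_velocities': array([ 0.00044188, -0.00108877, -0.00044722,  0.00059606, -0.00033402,
        0.00057664, -0.00173764]), 'tau': array([-5.76504626e-04, -6.00631070e+01,  6.82206955e-01, -2.99411470e+01,
        1.39048431e-02,  1.07653165e-02, -2.93551329e-05]), 'tool_pos': array([ 0.21281656, -0.58710912,  0.23075196]), 'ee_rot': array([-4.32167155e-04,  8.18788182e-01, -5.74095159e-01, -6.89129304e-04]), 'ft_force': array([ 0.35715262, -0.25232451,  0.44181593]), 'ft_torque': array([-0.01845099, -0.04151017, -0.01563212]), 'grip_width': 0.9975665171842641}
scene 531.212705319399 [[0.722, -0.517, 0.46, -0.178], [-0.692, -0.542, 0.476, -0.647], [0.003, -0.662, -0.749, 1.116], [0.0, 0.0, 0.0, 1.0]]
gauge [([301.0, 250.0], 0.7)]
holder [([356.0, 283.0], 0.72)]
pin_a [([309.0, 288.0], 0.52)]
rack [([200.0, 173.0], 0.49)]
pin_a_grip []
side 504.47763752501976 [[-0.999, -0.038, 0.02, 0.415], [-0.04, 0.649, -0.76, 0.862], [0.016, -0.76, -0.649, 0.786], [0.0, 0.0, 0.0, 1.0]]
gauge []
holder [([259.0, 152.0], 0.82)]
pin_a [([261.0, 303.0], 0.7), ([255.0, 324.0], 0.58), ([262.0, 142.0], 0.51), ([250.0, 253.0], 0.5)]
rack [([263.0, 336.0], 0.96), ([302.0, 171.0], 0.73), ([262.0, 140.0], 0.45)]
pin_a_grip [([248.0, 256.0], 0.72), ([254.0, 323.0], 0.57)]
wrist 343.82048681450266 [[0.342, -0.893, -0.293, 0.287], [-0.94, -0.325, -0.105, -0.56], [-0.001, 0.311, -0.95, 0.375], [0.0, 0.0, 0.0, 1.0]]
gauge []
holder []
pin_a []
rack []
pin_a_grip []
```

View pics/scene0.png

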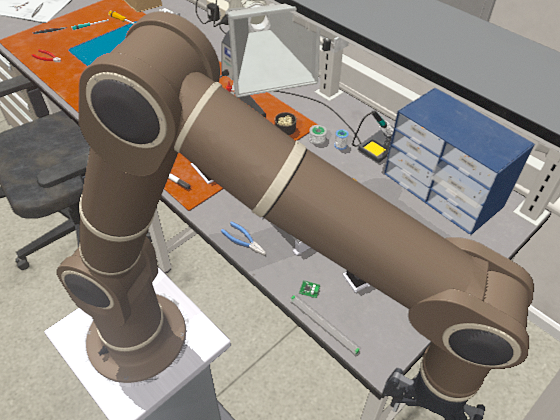

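View pics/side0.png

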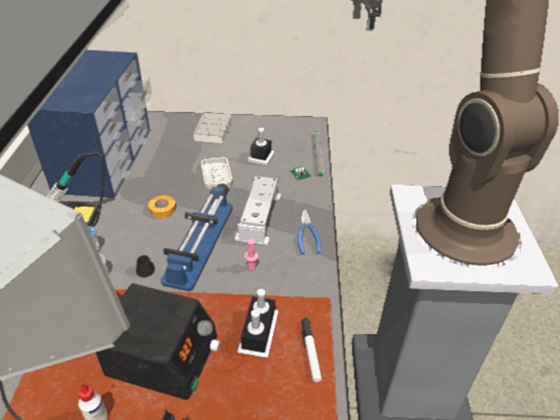

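View pics/wrist0.png

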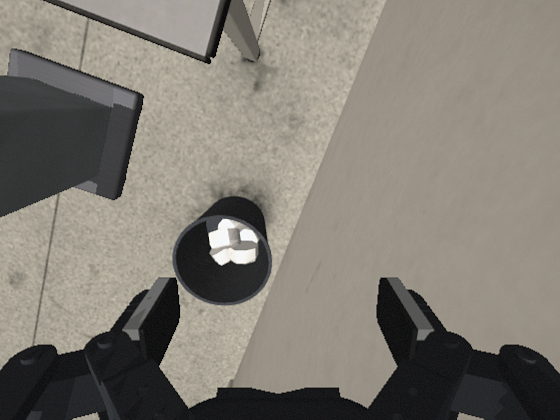

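Side view: the holder with its lone pin is at (261,145). The gauge is at (258,210) and the rack with two pins at (258,325). A pink look-alike stands at (251,255). The lone steel pin in the small black block is the target, so I'll crop to confirm and measure it.

```bash
python3 - <<'E'
from h import *
z=np.load('pics/side0.npz'); im=z['im'];d=z['d'];P={k:z[k] for k in ['fx','fy','cx','cy','T']}
C=cloud(d,P); np.save('pics/C.npy',C)
save('crop1',im[115:275,190:350],5)
def st(n,b,zlo,zhi):
    r0,r1,c0,c1=b; c=C[r0:r1,c0:c1].reshape(-1,3); m=(c[:,2]>zlo)&(c[:,2]<zhi); c=c[m]
    print(n,m.sum(),c.min(0).round(4) if len(c) else'',c.max(0).round(4) if len(c) else'',np.median(c,0).round(4) if len(c) else '')
st('holdertop',(125,170,240,285),.04,.052)
st('grip',(120,160,245,280),.058,.1)
st('gauge',(165,250,225,290),.05,.06)
st('pink',(230,275,235,265),.02,.12)
st('bench',(260,280,280,320),-.02,.02)
st('racktop',(280,360,235,285),.04,.055)
st('rackgrips',(280,360,235,285),.06,.12)
m=(C[...,2]>.05)&(C[...,2]<.06); m[:165]=0;m[250:]=0;m[:,:225]=0;m[:,290:]=0
p=C[m][:,:2].astype(np.float32); print(cv2.minAreaRect(p))
m=(C[...,2]>.04)&(C[...,2]<.052); m[:125]=0;m[170:]=0;m[:,:240]=0;m[:,285:]=0
p=C[m][:,:2].astype(np.float32); print(cv2.minAreaRect(p))
E
```

```text
holdertop 181 [ 0.4572 -0.2762  0.0403] [ 0.5109 -0.2209  0.0518] [ 0.4818 -0.2409  0.0478]
grip 69 [ 0.4776 -0.258   0.0581] [ 0.4885 -0.2418  0.0947] [ 0.4829 -0.2481  0.0773]
gauge 1103 [ 0.4352 -0.1003  0.05  ] [0.5133 0.1483 0.0597] [ 0.4715 -0.0055  0.0558]
pink 400 [0.457  0.0654 0.02  ] [0.5124 0.1609 0.0817] [0.479  0.143  0.0379]
bench 792 [ 0.337   0.1134 -0.0034] [0.4204 0.1751 0.0054] [0.3798 0.1461 0.001 ]
racktop 904 [0.4261 0.2582 0.0401] [0.4822 0.358  0.055 ] [0.451  0.3177 0.0482]
rackgrips 257 [0.4453 0.2773 0.0602] [0.4637 0.3386 0.0948] [0.4546 0.3253 0.0828]
((0.4773117005825043, 0.02355046570301056), (0.24501316249370575, 0.056496117264032364), 80.87580871582031)
((0.48322856426239014, -0.25124841928482056), (0.05378277227282524, 0.04507921263575554), 74.7238998413086)
```

View pics/crop1.png

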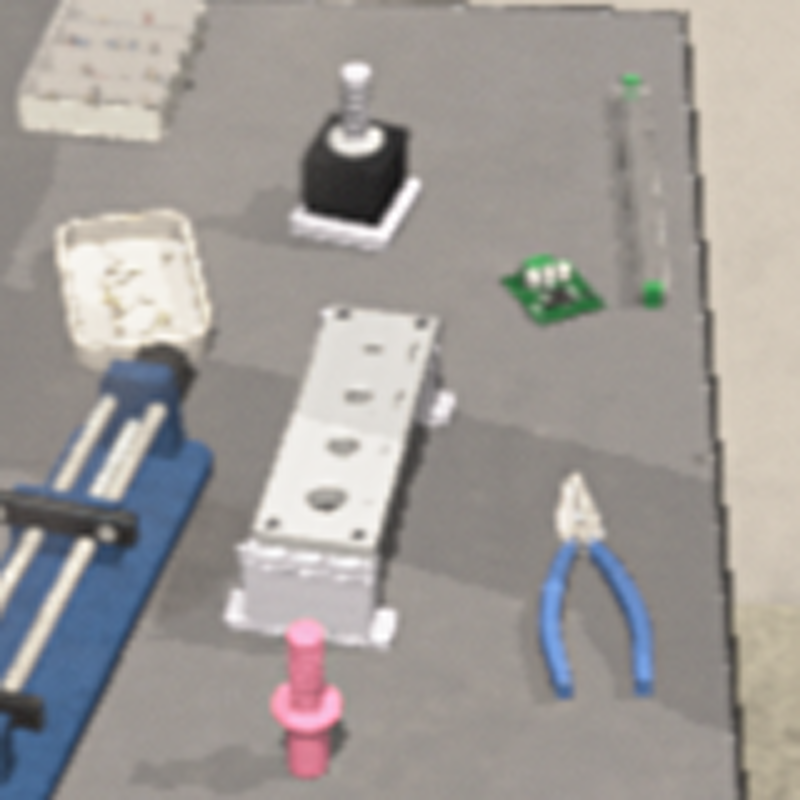

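Crop confirms it: the steel pin stands alone in the small black block (crop (355,105)), and the pink one is beyond the gauge's large-hole end. Moving above the holder now.

Call:
move_arm:
  series:
    - {"tx": 0.04,"ty": 0.048}
    - {"tx": 0.04,"ty": 0.048}
    - {"tx": 0.04,"ty": 0.048}
    - {"tx": 0.04,"ty": 0.048}
    - {"tx": 0.04,"ty": 0.048}
    - {"tx": 0.04,"ty": 0.048}
    - {"tx": 0.037,"ty": 0.048}
    - {"tx": 0,"ty": 0}
  jaw: 1
  squeeze: 40

```text
invalid input at $.series[0]: expected keys tx, ty, tz, turn
```

```bash
python3 - <<'E'
from h import *
s=readout.read_state(); print(s['time'],s['tool_pos'],s['ee_rot'],s['ft_force'])
n='wrist';P=camera_params(n);im,d=grab_frame(n);save(n+'1',im);np.savez('pics/'+n+'1.npz',im=im,d=d,**P)
im,d=grab_frame('side');save('side1',im)
E
```

```text
0.9 [ 0.21300806 -0.58757322  0.23159498] [ 6.88088991e-06  8.18807499e-01 -5.74068184e-01 -1.19839293e-05] [-0.00240381 -0.19426842 -0.11144855]
```

View pics/wrist1.png

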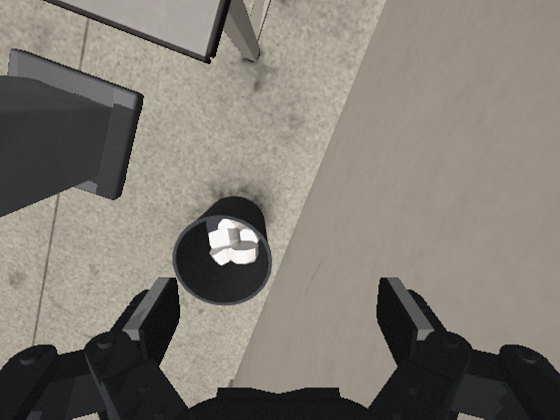

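Call:
move_arm:
  series:
    - {"tx": 0.04,"ty": 0.048,"tz": 0,"turn": 0}
    - {"tx": 0.04,"ty": 0.048,"tz": 0,"turn": 0}
    - {"tx": 0.04,"ty": 0.048,"tz": 0,"turn": 0}
    - {"tx": 0.04,"ty": 0.048,"tz": 0,"turn": 0}
    - {"tx": 0.04,"ty": 0.048,"tz": 0,"turn": 0}
    - {"tx": 0.04,"ty": 0.048,"tz": 0,"turn": 0}
    - {"tx": 0.037,"ty": 0.048,"tz": 0,"turn": 0}
    - {"tx": 0,"ty": 0,"tz": 0,"turn": 0}
  jaw: 1
  squeeze: 40

```text
time: 2.0
tool_pos: [0.4916, -0.2454, 0.2327]
ee_rot: [0.0, 0.818, -0.575, 0.002]
ft_force: [-0.3, -0.8, 0.7]
grip_width: 0.998
```

```bash
python3 - <<'E'
from h import *
s=readout.read_state(); print(s['time'],s['tool_pos'],s['ee_rot'],s['ft_force'])
n='wrist';P=camera_params(n);im,d=grab_frame(n);save(n+'2',im);np.savez('pics/'+n+'2.npz',im=im,d=d,**P)
E
```

```text
2.0 [ 0.49158221 -0.24538985  0.23273155] [ 1.48960867e-04  8.17967803e-01 -5.75260426e-01  2.02312041e-03] [-0.27928105 -0.84627983  0.73501326]
```

View pics/wrist2.png

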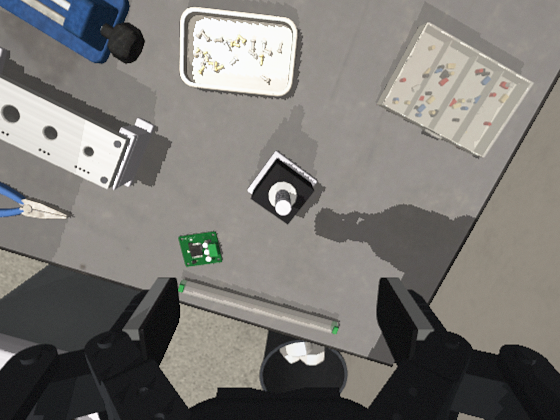

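```bash
cat >> h.py <<'E'
def load(n):
    z=np.load('pics/'+n+'.npz'); return z['im'],z['d'],{k:z[k] for k in ['fx','fy','cx','cy','T']}
def atz(P,u,v,zz):
    r=P['T'][:3,:3]@np.array([(u-P['cx'])/P['fx'],(v-P['cy'])/P['fy'],1]); o=P['T'][:3,3]; return o+r*(zz-o[2])/r[2]
E
python3 - <<'E'
from h import *
im,d,P=load('wrist2'); C=cloud(d,P); c=C[150:225,245:320].reshape(-1,3)
for a,b in [(.087,.096),(.06,.085),(.0485,.054),(.042,.0485),(-.003,.003)]:
    m=(c[:,2]>a)&(c[:,2]<b); q=c[m]; 
    if len(q): print(a,b,m.sum(),q.min(0).round(4),q.max(0).round(4),((q.min(0)+q.max(0))/2).round(4),np.median(q,0).round(4))
save('crop2',im[140:230,235:325],6)
save('crop3',im[60:200,0:160],5)
E
```

```text
0.087 0.096 209 [ 0.4786 -0.2585  0.0871] [ 0.4921 -0.245   0.0935] [ 0.4854 -0.2517  0.0903] [ 0.4859 -0.2516  0.0917]
0.06 0.085 110 [ 0.4845 -0.2582  0.0601] [ 0.4927 -0.2445  0.0848] [ 0.4886 -0.2514  0.0725] [ 0.491  -0.249   0.0731]
0.0485 0.054 630 [ 0.4611 -0.2784  0.0485] [ 0.5127 -0.2235  0.0537] [ 0.4869 -0.2509  0.0511] [ 0.4902 -0.2471  0.0508]
0.042 0.0485 1095 [ 0.458  -0.2795  0.042 ] [ 0.5125 -0.2238  0.0485] [ 0.4852 -0.2517  0.0453] [ 0.4898 -0.2485  0.0476]
-0.003 0.003 2720 [ 0.4258 -0.3097 -0.0015] [ 0.5336 -0.2023  0.003 ] [ 0.4797 -0.256   0.0007] [ 0.4814 -0.2562  0.0009]
```

View pics/crop2.png

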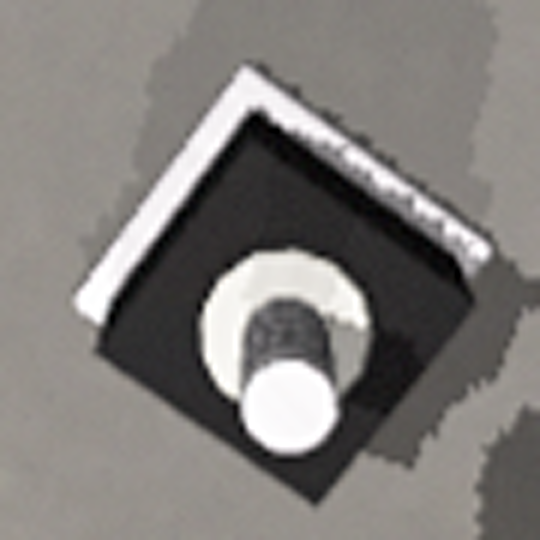

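View pics/crop3.png

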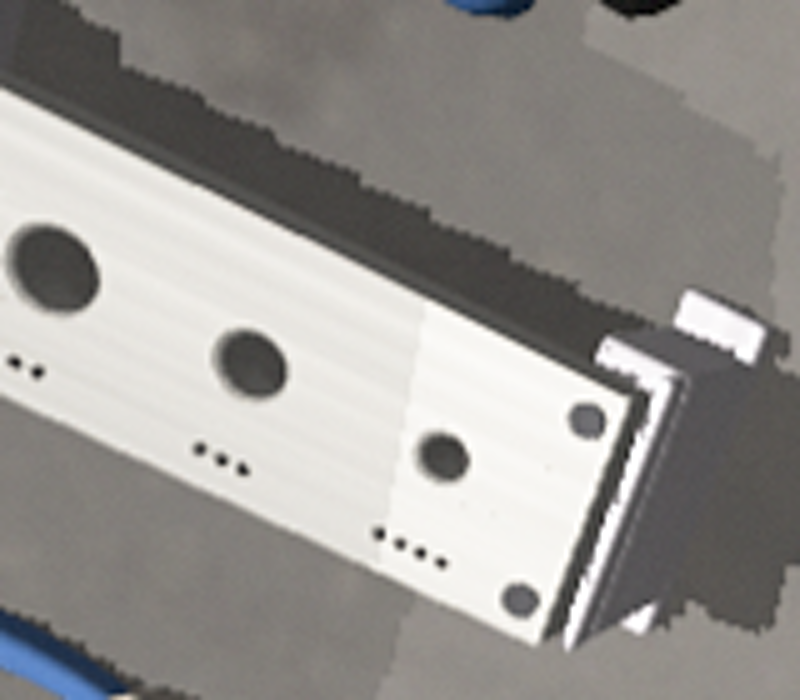

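Pin axis measured at (0.4855,-0.2517). The grip top reads z≈0.0917 against an expected 0.091, so it agrees. Descending with the jaw half open.

Call:
move_arm:
  series:
    - {"tx": -0.006,"ty": -0.0063,"tz": 0,"turn": 0}
    - {"tx": 0,"ty": 0,"tz": -0.03,"turn": 0}
    - {"tx": 0,"ty": 0,"tz": -0.03,"turn": 0}
    - {"tx": 0,"ty": 0,"tz": -0.03,"turn": 0}
    - {"tx": 0,"ty": 0,"tz": -0.02,"turn": 0}
    - {"tx": 0,"ty": 0,"tz": 0,"turn": 0}
    - {"tx": 0,"ty": 0,"tz": 0,"turn": 0}
    - {"tx": 0,"ty": 0,"tz": 0,"turn": 0}
  jaw: 0
  squeeze: 40

```text
time: 3.05
tool_pos: [0.4753, -0.2696, 0.1223]
ee_rot: [0.004, 0.811, -0.585, 0.004]
ft_force: [0.5, 0.1, -0.0]
grip_width: 0.498
```

```bash
python3 - <<'E'
from h import *
s=readout.read_state(); print(s['time'],s['tool_pos'],s['ee_rot'],s['ft_force'],s['grip_width'])
n='wrist';P=camera_params(n);im,d=grab_frame(n);save(n+'3',im);np.savez('pics/'+n+'3.npz',im=im,d=d,**P)
C=cloud(d,P); m=(C[...,2]>.088)&(C[...,2]<.094)&(abs(C[...,0]-.485)<.012)&(abs(C[...,1]+.252)<.012); q=C[m]; print(m.sum(),q.min(0),q.max(0),q.mean(0))
E
```

```text
3.05 [ 0.47534825 -0.26960187  0.12231858] [ 0.00379169  0.81104187 -0.58496142  0.00410342] [ 0.48405799  0.14845764 -0.00416202] 0.49766049009537544
514 [ 0.47822158 -0.25893911  0.08803351] [ 0.49227152 -0.24511051  0.09377152] [ 0.48589185 -0.25180266  0.09169078]
```

View pics/wrist3.png

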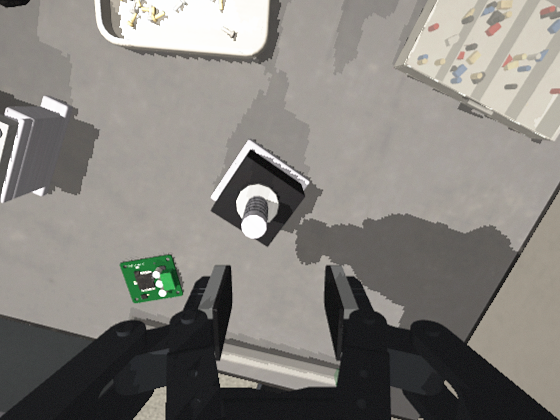

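Lateral drift of about 2 cm during the descent. Correcting at height in gentler steps.

Call:
move_arm:
  series:
    - {"tx": 0.003,"ty": 0.005,"tz": 0,"turn": 0}
    - {"tx": 0.003,"ty": 0.005,"tz": 0,"turn": 0}
    - {"tx": 0.003,"ty": 0.005,"tz": 0,"turn": 0}
    - {"tx": 0.001,"ty": 0.003,"tz": 0,"turn": 0}
    - {"tx": 0,"ty": 0,"tz": 0,"turn": 0}
    - {"tx": 0,"ty": 0,"tz": 0,"turn": 0}
    - {"tx": 0,"ty": 0,"tz": 0,"turn": 0}
    - {"tx": 0,"ty": 0,"tz": 0,"turn": 0}

```text
time: 4.1
tool_pos: [0.4871, -0.2499, 0.1237]
ee_rot: [0.004, 0.811, -0.584, 0.005]
ft_force: [0.9, -0.5, 0.8]
grip_width: 0.503
```

Call:
move_arm:
  series:
    - {"tx": -0.0012,"ty": -0.0018,"tz": -0.004,"turn": 0}
    - {"tx": 0,"ty": 0,"tz": -0.004,"turn": 0}
    - {"tx": 0,"ty": 0,"tz": -0.004,"turn": 0}
    - {"tx": 0,"ty": 0,"tz": -0.004,"turn": 0}
    - {"tx": 0,"ty": 0,"tz": -0.003,"turn": 0}
    - {"tx": 0,"ty": 0,"tz": -0.001,"turn": 0}
    - {"tx": 0,"ty": 0,"tz": 0,"turn": 0}
    - {"tx": 0,"ty": 0,"tz": 0,"turn": 0}

```text
time: 5.1
tool_pos: [0.4856, -0.252, 0.1019]
ee_rot: [0.004, 0.811, -0.585, 0.005]
ft_force: [0.4, -0.5, 0.8]
grip_width: 0.502
```

Call:
move_arm:
  series:
    - {"tx": 0,"ty": 0,"tz": -0.005,"turn": 0}
    - {"tx": 0,"ty": 0,"tz": -0.005,"turn": 0}
    - {"tx": 0,"ty": 0,"tz": -0.005,"turn": 0}
    - {"tx": 0,"ty": 0,"tz": -0.004,"turn": 0}
    - {"tx": 0,"ty": 0,"tz": -0.002,"turn": 0}
    - {"tx": 0,"ty": 0,"tz": -0.001,"turn": 0}
    - {"tx": 0,"ty": 0,"tz": 0,"turn": 0}
    - {"tx": 0,"ty": 0,"tz": 0,"turn": 0}

```text
time: 6.1
tool_pos: [0.4856, -0.252, 0.0783]
ee_rot: [0.004, 0.811, -0.585, 0.005]
ft_force: [-0.4, -0.6, -0.2]
grip_width: 0.499
```

```bash
python3 - <<'E'
from h import *
s=readout.read_state(); print(s['time'],s['tool_pos'],s['ee_rot'],s['ft_force'],s['grip_width'])
n='wrist';P=camera_params(n);im,d=grab_frame(n);save(n+'4',im);np.savez('pics/'+n+'4.npz',im=im,d=d,**P)
E
```

```text
6.1 [ 0.48558297 -0.25202636  0.07832413] [ 0.00361216  0.81133833 -0.58454432  0.00500065] [-0.37270794 -0.64707983 -0.21121925] 0.4988764368274607
```

View pics/wrist4.png

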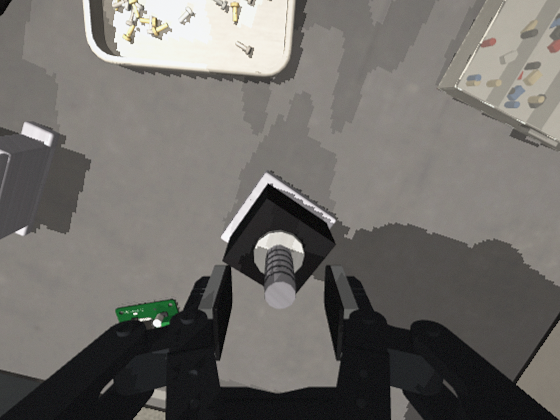

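The pin stands centred between the pads at (280,285). Closing.

Call:
move_arm:
  series:
    - {"tx": 0,"ty": 0,"tz": 0,"turn": 0}
    - {"tx": 0,"ty": 0,"tz": 0,"turn": 0}
    - {"tx": 0,"ty": 0,"tz": 0,"turn": 0}
    - {"tx": 0,"ty": 0,"tz": 0,"turn": 0}
    - {"tx": 0,"ty": 0,"tz": 0,"turn": 0}
    - {"tx": 0,"ty": 0,"tz": 0,"turn": 0}
    - {"tx": 0,"ty": 0,"tz": 0.004,"turn": 0}
    - {"tx": 0,"ty": 0,"tz": 0.004,"turn": 0}
  jaw: -1
  squeeze: 40

```text
time: 7.15
tool_pos: [0.4854, -0.252, 0.0867]
ee_rot: [0.004, 0.811, -0.585, 0.005]
ft_force: [0.5, 0.6, 0.2]
grip_width: 0.142
```

Call:
move_arm:
  series:
    - {"tx": 0,"ty": 0,"tz": 0.006,"turn": 0}
    - {"tx": 0,"ty": 0,"tz": 0.008,"turn": 0}
    - {"tx": 0,"ty": 0,"tz": 0.01,"turn": 0}
    - {"tx": 0,"ty": 0,"tz": 0.01,"turn": 0}
    - {"tx": 0,"ty": 0,"tz": 0.012,"turn": 0}
    - {"tx": 0,"ty": 0,"tz": 0.012,"turn": 0}
    - {"tx": 0,"ty": 0,"tz": 0.008,"turn": 0}
    - {"tx": 0,"ty": 0,"tz": 0.004,"turn": 0}

```text
time: 8.15
tool_pos: [0.4858, -0.2522, 0.1629]
ee_rot: [0.003, 0.811, -0.585, 0.006]
ft_force: [0.0, -0.9, -1.1]
grip_width: 0.133
```

```bash
python3 - <<'E'
from h import *
s=readout.read_state(); print(s['time'],s['tool_pos'],s['ee_rot'],s['ft_force'],s['grip_width'])
n='wrist';P=camera_params(n);im,d=grab_frame(n);save(n+'5',im);np.savez('pics/'+n+'5.npz',im=im,d=d,**P)
# initial hole estimate from wrist2
im,d,P=load('wrist2')
for n,u,v in [('h1',60+0,0),]: pass
for n,cu,cv in [('h1',54,268),('h2',251,363),('h3',443,457)]:
    print(n,atz(P,cu/5-.4,60+cv/5-.4,.055).round(4))
E
```

```text
8.15 [ 0.4858178  -0.25218789  0.16291921] [ 0.00349551  0.81131559 -0.58456893  0.00582807] [ 0.01798326 -0.88537288 -1.07293147] 0.13324668578404159
h1 [0.4749 0.0035 0.055 ]
h2 [ 0.4701 -0.0321  0.055 ]
h3 [ 0.4649 -0.068   0.055 ]
```

View pics/wrist5.png

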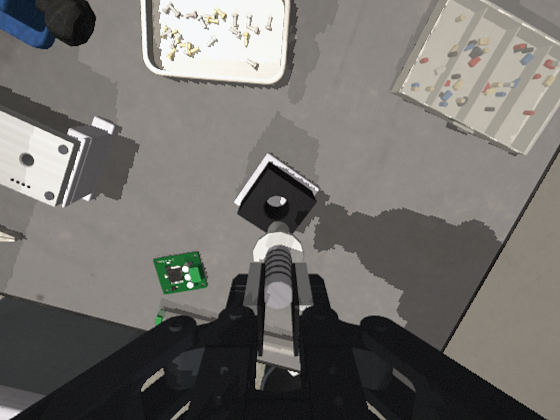

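The pin is held and free of the holder, with the socket empty at (277,203). Moving over hole 0, predicted at (0.480, 0.039).

Call:
move_arm:
  series:
    - {"tx": -0.001,"ty": 0.03,"tz": 0,"turn": 0}
    - {"tx": -0.001,"ty": 0.05,"tz": 0,"turn": 0}
    - {"tx": -0.001,"ty": 0.055,"tz": 0,"turn": 0}
    - {"tx": -0.001,"ty": 0.05,"tz": 0,"turn": 0}
    - {"tx": -0.001,"ty": 0.04,"tz": 0,"turn": 0}
    - {"tx": 0,"ty": 0.025,"tz": 0,"turn": 0}
    - {"tx": 0,"ty": 0.005,"tz": 0,"turn": 0}
    - {"tx": 0,"ty": 0,"tz": 0,"turn": 0}

```text
time: 9.2
tool_pos: [0.4786, 0.0086, 0.1617]
ee_rot: [0.004, 0.811, -0.585, 0.005]
ft_force: [0.8, -0.5, -0.6]
grip_width: 0.137
```

```bash
python3 - <<'E'
from h import *
s=readout.read_state(); print(s['time'],s['tool_pos'],s['ee_rot'],s['ft_force'],s['grip_width'])
n='wrist';P=camera_params(n);im,d=grab_frame(n);save(n+'6',im);np.savez('pics/'+n+'6.npz',im=im,d=d,**P)
C=np.load('pics/C.npy')
m=np.zeros(C.shape[:2],bool); m[235:275,240:262]=1; m&=(C[...,2]>.06)&(C[...,2]<.12); q=C[m]; print(q.min(0),q.max(0),np.median(q,0))
E
```

```text
9.2 [0.47855414 0.00863797 0.16172787] [ 0.00423257  0.81067002 -0.5854632   0.00538941] [ 0.78442671 -0.46341776 -0.64094921] 0.13726930807195592
[0.47302306 0.13995073 0.06023315] [0.48546689 0.15459723 0.08169829] [0.47892823 0.15054265 0.07432177]
```

View pics/wrist6.png

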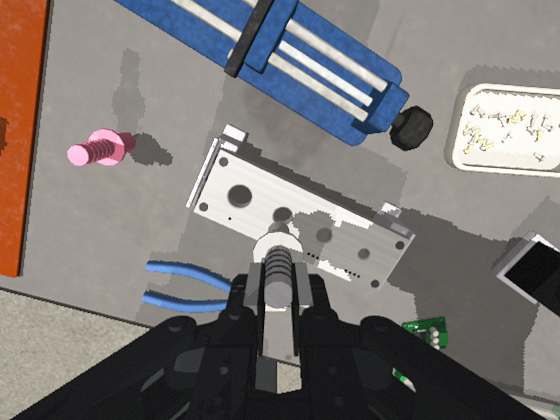

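```bash
python3 - <<'E'
from h import *
im,d,P=load('wrist6'); g=im.mean(2)
save('crop6',im[150:300,185:425],3.3)
for n,(u,v) in {'h0':(240,196),'h1':(283,213),'h2':(324,236),'h3':(364,254)}.items():
    w=im[v-15:v+16,u-15:u+16]; mg=cv2.cvtColor(w,cv2.COLOR_RGB2GRAY)
    print(n,atz(P,u,v,.055).round(4), mg[15,::2].tolist())
R=np.array([0]); 
from scipy.spatial.transform import Rotation as Ro
q=readout.read_state()['ee_rot']; print(Ro.from_quat([q[1],q[2],q[3],q[0]]).as_matrix().round(4))
C=cloud(d,P)
for (v,u) in [(222,277),(232,277),(245,265),(290,278),(300,278)]: print(v,u,C[v,u].round(4))
E
```

```text
h0 [0.4801 0.0383 0.055 ] [237, 176, 70, 75, 74, 73, 76, 74, 75, 73, 74, 72, 73, 86, 234, 236]
h1 [0.4774 0.0033 0.055 ] [233, 233, 213, 91, 74, 77, 75, 75, 74, 78, 76, 72, 184, 242, 171, 141]
h2 [ 0.4694 -0.0333  0.055 ] [130, 128, 126, 121, 91, 93, 93, 94, 95, 89, 83, 109, 152, 159, 158, 158]
h3 [ 0.4649 -0.0693  0.055 ] [161, 159, 158, 159, 141, 92, 96, 94, 89, 83, 125, 155, 159, 158, 159, 160]
[[ 3.138e-01 -9.495e-01  3.800e-03]
 [-9.494e-01 -3.138e-01 -1.320e-02]
 [ 1.370e-02  6.000e-04 -9.999e-01]]
222 277 [0.4847 0.0111 0.1017]
232 277 [0.4901 0.0132 0.1337]
245 265 [0.4818 0.0173 0.1357]
290 278 [0.4802 0.01   0.1752]
300 278 [0.4754 0.0084 0.175 ]
```

View pics/crop6.png

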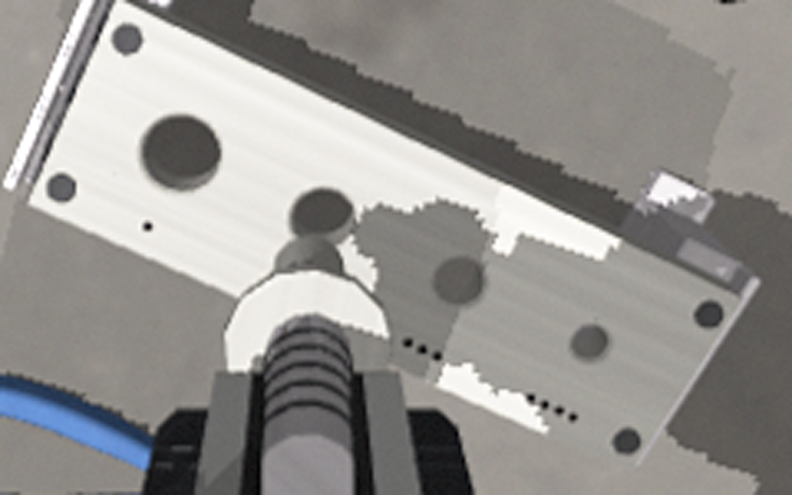

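Call:
move_arm:
  series:
    - {"tx": 0.001,"ty": 0.006,"tz": 0,"turn": 0}
    - {"tx": 0,"ty": 0.008,"tz": 0,"turn": 0}
    - {"tx": 0,"ty": 0.007,"tz": -0.003,"turn": 0}
    - {"tx": 0,"ty": 0.005,"tz": -0.005,"turn": 0}
    - {"tx": 0,"ty": 0.002,"tz": -0.006,"turn": 0}
    - {"tx": 0,"ty": 0,"tz": -0.006,"turn": 0}
    - {"tx": 0,"ty": 0,"tz": -0.004,"turn": 0}
    - {"tx": 0,"ty": 0,"tz": -0.001,"turn": 0}

```text
time: 10.25
tool_pos: [0.4794, 0.0353, 0.1343]
ee_rot: [0.005, 0.809, -0.588, 0.005]
ft_force: [-0.5, 0.2, -1.5]
grip_width: 0.136
```

```bash
python3 - <<'E'
from h import *
s=readout.read_state(); print(s['time'],s['tool_pos'],s['ft_force'],s['grip_width'])
n='wrist';P=camera_params(n);im,d=grab_frame(n);save(n+'7',im[140:340,130:430],2.6);np.savez('pics/'+n+'7.npz',im=im,d=d,**P)
E
```

```text
10.25 [0.47940039 0.03529542 0.13427345] [-0.48200326  0.19535042 -1.4991207 ] 0.13562941779376672
```

View pics/wrist7.png

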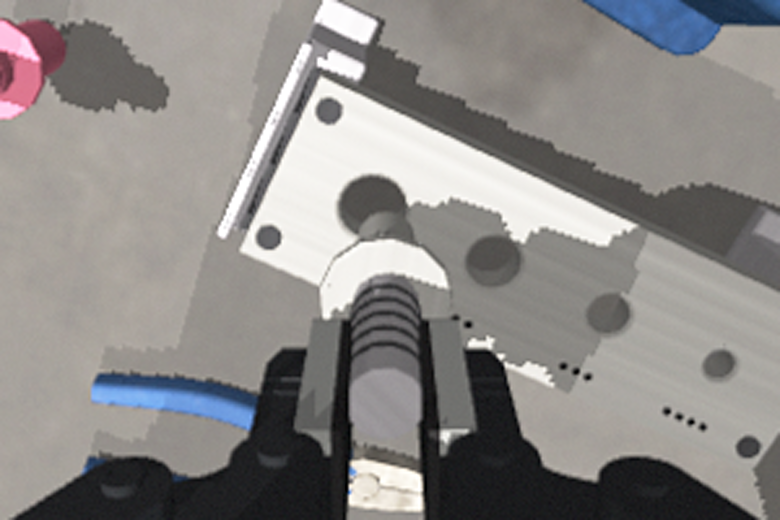

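```bash
python3 - <<'E'
from h import *
im,d,P=load('wrist7')
for n,u,v in [('h0',372,203),('h1',494,261),('h2',608,314),('h3',719,363)]:
    print(n,atz(P,u/2.6+130-.3,v/2.6+140-.3,.055).round(4))
C=cloud(d,P)
m=(C[...,2]>.104)&(C[...,2]<.112)&(abs(C[...,0]-.48)<.025)&(abs(C[...,1]-.036)<.025);q=C[m];print('flange',len(q),q.min(0),q.max(0))
m=(C[...,2]>.142)&(C[...,2]<.155)&(abs(C[...,0]-.48)<.01)&(abs(C[...,1]-.036)<.01);q=C[m];print('top',len(q),q.min(0),q.max(0))
E
```

```text
h0 [0.481  0.0391 0.055 ]
h1 [0.4754 0.0027 0.055 ]
h2 [ 0.4702 -0.0327  0.055 ]
h3 [ 0.4656 -0.0684  0.055 ]
flange 1051 [0.47106331 0.02208814 0.10408127] [0.49270797 0.04932831 0.11193693]
top 922 [0.47018267 0.02712478 0.14202688] [0.48991922 0.0459927  0.15486698]
```

Call:
move_arm:
  series:
    - {"tx": 0.0005,"ty": 0.002,"tz": 0,"turn": 0}
    - {"tx": 0.0005,"ty": 0.0017,"tz": 0,"turn": 0}
    - {"tx": 0,"ty": 0,"tz": -0.002,"turn": 0}
    - {"tx": 0,"ty": 0,"tz": -0.003,"turn": 0}
    - {"tx": 0,"ty": 0,"tz": -0.003,"turn": 0}
    - {"tx": 0,"ty": 0,"tz": -0.003,"turn": 0}
    - {"tx": 0,"ty": 0,"tz": -0.002,"turn": 0}
    - {"tx": 0,"ty": 0,"tz": 0,"turn": 0}

```text
time: 11.3
tool_pos: [0.4807, 0.0391, 0.1207]
ee_rot: [0.005, 0.809, -0.588, 0.005]
ft_force: [0.2, -1.4, -1.0]
grip_width: 0.139
```

Call:
move_arm:
  series:
    - {"tx": 0,"ty": 0,"tz": -0.001,"turn": 0}
    - {"tx": 0,"ty": 0,"tz": -0.001,"turn": 0}
    - {"tx": 0,"ty": 0,"tz": -0.001,"turn": 0}
    - {"tx": 0,"ty": 0,"tz": -0.001,"turn": 0}
    - {"tx": 0,"ty": 0,"tz": -0.001,"turn": 0}
    - {"tx": 0,"ty": 0,"tz": -0.001,"turn": 0}
    - {"tx": 0,"ty": 0,"tz": 0,"turn": 0}
    - {"tx": 0,"ty": 0,"tz": 0,"turn": 0}

```text
time: 12.3
tool_pos: [0.4809, 0.0391, 0.1144]
ee_rot: [0.005, 0.809, -0.588, 0.006]
ft_force: [-0.8, 0.2, -0.8]
grip_width: 0.14
```

Foot is 6 mm below the plate top with no reaction, so it has entered. Continuing home.

Call:
move_arm:
  series:
    - {"tx": 0,"ty": 0,"tz": -0.003,"turn": 0}
    - {"tx": 0,"ty": 0,"tz": -0.004,"turn": 0}
    - {"tx": 0,"ty": 0,"tz": -0.004,"turn": 0}
    - {"tx": 0,"ty": 0,"tz": -0.004,"turn": 0}
    - {"tx": 0,"ty": 0,"tz": -0.004,"turn": 0}
    - {"tx": 0,"ty": 0,"tz": -0.003,"turn": 0}
    - {"tx": 0,"ty": 0,"tz": -0.001,"turn": 0}
    - {"tx": 0,"ty": 0,"tz": 0,"turn": 0}

```text
time: 13.3
tool_pos: [0.4807, 0.0391, 0.0895]
ee_rot: [0.005, 0.809, -0.588, 0.005]
ft_force: [-0.6, 0.1, -0.4]
grip_width: 0.138
```

Call:
move_arm:
  series:
    - {"tx": 0,"ty": 0,"tz": -0.0006,"turn": 0}
    - {"tx": 0,"ty": 0,"tz": -0.0006,"turn": 0}
    - {"tx": 0,"ty": 0,"tz": -0.0006,"turn": 0}
    - {"tx": 0,"ty": 0,"tz": -0.0006,"turn": 0}
    - {"tx": 0,"ty": 0,"tz": -0.0006,"turn": 0}
    - {"tx": 0,"ty": 0,"tz": -0.0006,"turn": 0}
    - {"tx": 0,"ty": 0,"tz": -0.0006,"turn": 0}
    - {"tx": 0,"ty": 0,"tz": -0.0006,"turn": 0}

```text
time: 14.3
tool_pos: [0.4817, 0.0391, 0.0863]
ee_rot: [0.004, 0.809, -0.588, 0.006]
ft_force: [-2.5, -1.1, 9.0]
grip_width: 0.137
```

```bash
python3 - <<'E'
from h import *
s=readout.read_state(); print(s['time'],s['tool_pos'],s['ft_force'],s['ft_torque'],s['grip_width'])
im,d=grab_frame('side');save('side8',im[130:290,170:350],4.3)
E
```

```text
14.3 [0.48167363 0.03911379 0.08627577] [-2.51277842 -1.10979238  9.04795863] [-0.00894291  0.66083168  0.04733355] 0.13739631566984978
```

View pics/side8.png

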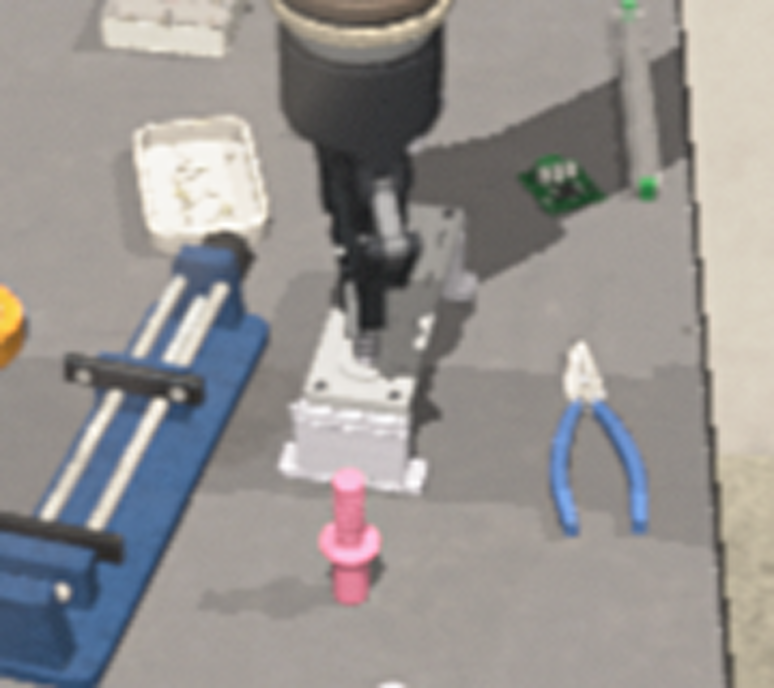

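Hole 0: flange seated at TCP z=0.0863, exactly as predicted, with a 9 N reaction. It passes. Lifting out.

Call:
move_arm:
  series:
    - {"tx": 0,"ty": 0,"tz": 0.003,"turn": 0}
    - {"tx": 0,"ty": 0,"tz": 0.006,"turn": 0}
    - {"tx": 0,"ty": 0,"tz": 0.007,"turn": 0}
    - {"tx": 0,"ty": 0,"tz": 0.007,"turn": 0}
    - {"tx": 0,"ty": 0,"tz": 0.007,"turn": 0}
    - {"tx": 0,"ty": 0,"tz": 0.007,"turn": 0}
    - {"tx": 0,"ty": 0,"tz": 0.005,"turn": 0}
    - {"tx": 0,"ty": 0,"tz": 0.002,"turn": 0}

```text
time: 15.35
tool_pos: [0.4817, 0.0391, 0.1335]
ee_rot: [0.004, 0.809, -0.588, 0.007]
ft_force: [-0.0, 0.1, -1.3]
grip_width: 0.142
```

Call:
move_arm:
  series:
    - {"tx": -0.001,"ty": -0.005,"tz": 0,"turn": 0}
    - {"tx": -0.001,"ty": -0.008,"tz": 0,"turn": 0}
    - {"tx": -0.001,"ty": -0.008,"tz": 0,"turn": 0}
    - {"tx": -0.001,"ty": -0.007,"tz": 0,"turn": 0}
    - {"tx": -0.001,"ty": -0.004,"tz": 0,"turn": 0}
    - {"tx": 0,"ty": -0.002,"tz": 0,"turn": 0}
    - {"tx": 0,"ty": 0,"tz": 0,"turn": 0}
    - {"tx": 0,"ty": 0,"tz": 0,"turn": 0}

```text
time: 16.35
tool_pos: [0.4758, 0.0021, 0.1329]
ee_rot: [0.005, 0.809, -0.588, 0.006]
ft_force: [-0.1, 0.1, -0.7]
grip_width: 0.142
```

```bash
python3 - <<'E'
from h import *
s=readout.read_state(); print(s['time'],s['tool_pos'],s['ft_force'],s['grip_width'])
n='wrist';P=camera_params(n);im,d=grab_frame(n);save(n+'9',im[140:340,130:430],2.6);np.savez('pics/'+n+'9.npz',im=im,d=d,**P)
E
```

```text
16.35 [0.47584199 0.00209123 0.13292793] [-0.07816563  0.13518979 -0.66582068] 0.1419400692231236
```

View pics/wrist9.png

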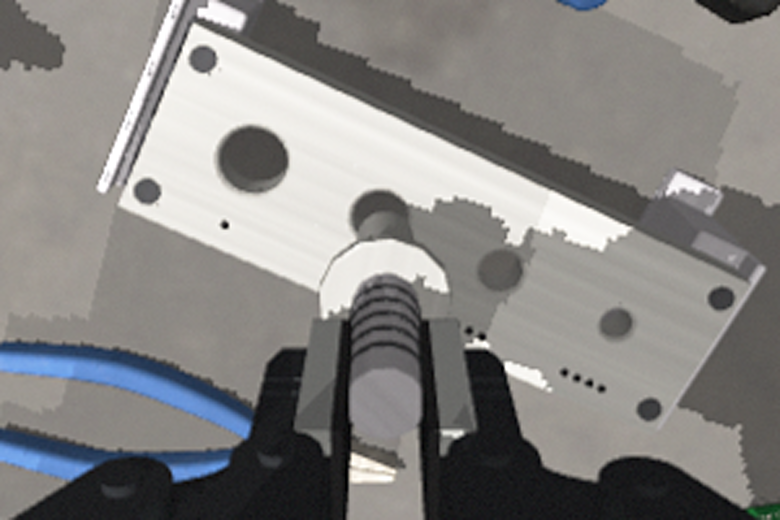

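```bash
python3 - <<'E'
from h import *
im,d,P=load('wrist9')
for n,u,v in [('h0',253,158),('h1',379,217),('h2',500,270),('h3',616,323)]:
    print(n,atz(P,u/2.6+130-.3,v/2.6+140-.3,.055).round(4))
E
```

```text
h0 [0.4804 0.0388 0.055 ]
h1 [0.475 0.003 0.055]
h2 [ 0.4704 -0.0326  0.055 ]
h3 [ 0.4653 -0.0685  0.055 ]
```

Call:
move_arm:
  series:
    - {"tx": -0.0002,"ty": 0.0011,"tz": 0,"turn": 0}
    - {"tx": 0,"ty": 0,"tz": -0.001,"turn": 0}
    - {"tx": 0,"ty": 0,"tz": -0.002,"turn": 0}
    - {"tx": 0,"ty": 0,"tz": -0.003,"turn": 0}
    - {"tx": 0,"ty": 0,"tz": -0.003,"turn": 0}
    - {"tx": 0,"ty": 0,"tz": -0.002,"turn": 0}
    - {"tx": 0,"ty": 0,"tz": -0.0005,"turn": 0}
    - {"tx": 0,"ty": 0,"tz": 0,"turn": 0}

```text
time: 17.4
tool_pos: [0.4755, 0.0038, 0.1203]
ee_rot: [0.005, 0.809, -0.588, 0.006]
ft_force: [0.5, -0.5, -0.4]
grip_width: 0.141
```

Call:
move_arm:
  series:
    - {"tx": 0,"ty": 0,"tz": -0.0007,"turn": 0}
    - {"tx": 0,"ty": 0,"tz": -0.0007,"turn": 0}
    - {"tx": 0,"ty": 0,"tz": -0.0007,"turn": 0}
    - {"tx": 0,"ty": 0,"tz": -0.0007,"turn": 0}
    - {"tx": 0,"ty": 0,"tz": -0.0007,"turn": 0}
    - {"tx": 0,"ty": 0,"tz": -0.0007,"turn": 0}
    - {"tx": 0,"ty": 0,"tz": -0.0007,"turn": 0}
    - {"tx": 0,"ty": 0,"tz": -0.0007,"turn": 0}

```text
time: 18.4
tool_pos: [0.4757, 0.0037, 0.1146]
ee_rot: [0.004, 0.809, -0.588, 0.006]
ft_force: [-0.7, -0.7, -0.8]
grip_width: 0.133
```

It has entered hole 1 too. Continuing home.

Call:
move_arm:
  series:
    - {"tx": 0,"ty": 0,"tz": -0.002,"turn": 0}
    - {"tx": 0,"ty": 0,"tz": -0.004,"turn": 0}
    - {"tx": 0,"ty": 0,"tz": -0.004,"turn": 0}
    - {"tx": 0,"ty": 0,"tz": -0.004,"turn": 0}
    - {"tx": 0,"ty": 0,"tz": -0.004,"turn": 0}
    - {"tx": 0,"ty": 0,"tz": -0.003,"turn": 0}
    - {"tx": 0,"ty": 0,"tz": -0.002,"turn": 0}
    - {"tx": 0,"ty": 0,"tz": 0,"turn": 0}

```text
time: 19.4
tool_pos: [0.4756, 0.0035, 0.0897]
ee_rot: [0.005, 0.809, -0.588, 0.006]
ft_force: [-0.3, -1.0, -0.6]
grip_width: 0.138
```

Call:
move_arm:
  series:
    - {"tx": 0,"ty": 0,"tz": -0.0006,"turn": 0}
    - {"tx": 0,"ty": 0,"tz": -0.0006,"turn": 0}
    - {"tx": 0,"ty": 0,"tz": -0.0006,"turn": 0}
    - {"tx": 0,"ty": 0,"tz": -0.0006,"turn": 0}
    - {"tx": 0,"ty": 0,"tz": -0.0006,"turn": 0}
    - {"tx": 0,"ty": 0,"tz": -0.0006,"turn": 0}
    - {"tx": 0,"ty": 0,"tz": -0.0006,"turn": 0}
    - {"tx": 0,"ty": 0,"tz": -0.0006,"turn": 0}

```text
time: 20.4
tool_pos: [0.4764, 0.0035, 0.0863]
ee_rot: [0.004, 0.809, -0.588, 0.007]
ft_force: [-3.6, -1.0, 8.7]
grip_width: 0.136
```

Hole 1: home at z=0.0863 with 8.7 N. It passes. Next is hole 2, so lifting out.

Call:
move_arm:
  series:
    - {"tx": 0,"ty": 0,"tz": 0.003,"turn": 0}
    - {"tx": 0,"ty": 0,"tz": 0.006,"turn": 0}
    - {"tx": 0,"ty": 0,"tz": 0.007,"turn": 0}
    - {"tx": 0,"ty": 0,"tz": 0.007,"turn": 0}
    - {"tx": 0,"ty": 0,"tz": 0.007,"turn": 0}
    - {"tx": 0,"ty": 0,"tz": 0.007,"turn": 0}
    - {"tx": 0,"ty": 0,"tz": 0.005,"turn": 0}
    - {"tx": 0,"ty": 0,"tz": 0.002,"turn": 0}

```text
time: 21.4
tool_pos: [0.4765, 0.0038, 0.1335]
ee_rot: [0.004, 0.809, -0.588, 0.007]
ft_force: [-0.3, -0.2, -1.1]
grip_width: 0.14
```

Call:
move_arm:
  series:
    - {"tx": -0.001,"ty": -0.005,"tz": 0,"turn": 0}
    - {"tx": -0.001,"ty": -0.008,"tz": 0,"turn": 0}
    - {"tx": -0.001,"ty": -0.008,"tz": 0,"turn": 0}
    - {"tx": -0.001,"ty": -0.007,"tz": 0,"turn": 0}
    - {"tx": -0.001,"ty": -0.004,"tz": 0,"turn": 0}
    - {"tx": 0,"ty": -0.002,"tz": 0,"turn": 0}
    - {"tx": 0,"ty": 0,"tz": 0,"turn": 0}
    - {"tx": 0,"ty": 0,"tz": 0,"turn": 0}

```text
time: 22.4
tool_pos: [0.4706, -0.0332, 0.1329]
ee_rot: [0.004, 0.809, -0.588, 0.007]
ft_force: [-0.6, 1.4, -0.2]
grip_width: 0.142
```

```bash
python3 - <<'E'
from h import *
s=readout.read_state(); print(s['time'],s['tool_pos'],s['ft_force'],s['grip_width'])
n='wrist';P=camera_params(n);im,d=grab_frame(n);save(n+'10',im[140:340,130:430],2.6);np.savez('pics/'+n+'10.npz',im=im,d=d,**P)
E
```

```text
22.4 [ 0.47057914 -0.03315943  0.13293377] [-0.60372655  1.40251739 -0.17405912] 0.14240286012646575
```

View pics/wrist10.png

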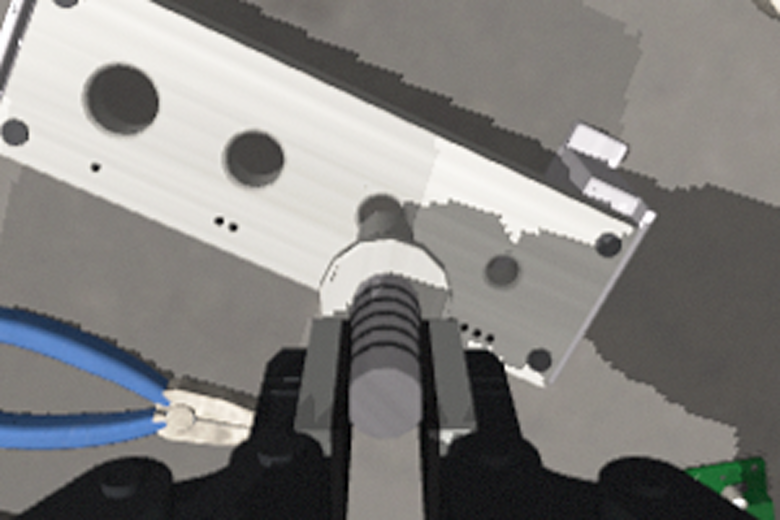

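Call:
move_arm:
  series:
    - {"tx": 0,"ty": 0.0006,"tz": 0,"turn": 0}
    - {"tx": 0,"ty": 0,"tz": -0.001,"turn": 0}
    - {"tx": 0,"ty": 0,"tz": -0.002,"turn": 0}
    - {"tx": 0,"ty": 0,"tz": -0.003,"turn": 0}
    - {"tx": 0,"ty": 0,"tz": -0.003,"turn": 0}
    - {"tx": 0,"ty": 0,"tz": -0.001,"turn": 0}
    - {"tx": 0,"ty": 0,"tz": -0.0005,"turn": 0}
    - {"tx": 0,"ty": 0,"tz": 0,"turn": 0}

```text
time: 23.45
tool_pos: [0.4705, -0.032, 0.1215]
ee_rot: [0.004, 0.809, -0.588, 0.006]
ft_force: [-0.3, 0.0, -0.3]
grip_width: 0.136
```

Call:
move_arm:
  series:
    - {"tx": 0,"ty": 0,"tz": -0.0005,"turn": 0}
    - {"tx": 0,"ty": 0,"tz": -0.0005,"turn": 0}
    - {"tx": 0,"ty": 0,"tz": -0.0005,"turn": 0}
    - {"tx": 0,"ty": 0,"tz": -0.0005,"turn": 0}
    - {"tx": 0,"ty": 0,"tz": -0.0005,"turn": 0}
    - {"tx": 0,"ty": 0,"tz": -0.0005,"turn": 0}
    - {"tx": 0,"ty": 0,"tz": -0.0005,"turn": 0}
    - {"tx": 0,"ty": 0,"tz": -0.0005,"turn": 0}

```text
time: 24.45
tool_pos: [0.4722, -0.0317, 0.1192]
ee_rot: [0.003, 0.809, -0.588, 0.008]
ft_force: [-2.9, 0.7, 7.0]
grip_width: 0.138
```

Hole 2: it stops about 1 mm into the mouth with a 7 N reaction. That matches a 14 mm shank (chamfer-on-chamfer contact), but the tool slid in x. I'll back off, recentre and try once more before calling it a refusal.

Call:
move_arm:
  series:
    - {"tx": 0,"ty": 0,"tz": 0.002,"turn": 0}
    - {"tx": 0,"ty": 0,"tz": 0.002,"turn": 0}
    - {"tx": -0.001,"ty": -0.0004,"tz": 0,"turn": 0}
    - {"tx": -0.0009,"ty": -0.0003,"tz": 0,"turn": 0}
    - {"tx": 0,"ty": 0,"tz": 0,"turn": 0}
    - {"tx": 0,"ty": 0,"tz": -0.001,"turn": 0}
    - {"tx": 0,"ty": 0,"tz": -0.001,"turn": 0}
    - {"tx": 0,"ty": 0,"tz": 0,"turn": 0}

```text
time: 25.45
tool_pos: [0.4694, -0.0326, 0.1205]
ee_rot: [0.004, 0.809, -0.588, 0.007]
ft_force: [-0.5, -0.7, -0.6]
grip_width: 0.14
```

Call:
move_arm:
  series:
    - {"tx": 0,"ty": 0,"tz": -0.0006,"turn": 0}
    - {"tx": -0.0001,"ty": 0,"tz": -0.0006,"turn": 0}
    - {"tx": -0.0001,"ty": 0,"tz": -0.0006,"turn": 0}
    - {"tx": -0.0002,"ty": 0,"tz": -0.0006,"turn": 0}
    - {"tx": -0.0002,"ty": 0,"tz": -0.0006,"turn": 0}
    - {"tx": -0.0002,"ty": 0,"tz": -0.0006,"turn": 0}
    - {"tx": -0.0002,"ty": 0,"tz": -0.0006,"turn": 0}
    - {"tx": -0.0002,"ty": 0,"tz": -0.0006,"turn": 0}

```text
time: 26.45
tool_pos: [0.472, -0.0317, 0.1194]
ee_rot: [0.001, 0.809, -0.588, 0.011]
ft_force: [-0.5, 0.5, 7.2]
grip_width: 0.141
```

```bash
python3 - <<'E'
from h import *
s=readout.read_state(); print(s['time'],s['tool_pos'],s['ft_force'],s['grip_width'])
n='wrist';P=camera_params(n);im,d=grab_frame(n);save(n+'11',im[140:340,130:430],2.6)
im,d=grab_frame('side');save('side11',im[130:290,170:350],4.3)
E
```

```text
26.45 [ 0.47204593 -0.03174784  0.1194154 ] [-0.53971053  0.45395153  7.20736816] 0.14069374118498737
```

View pics/wrist11.png

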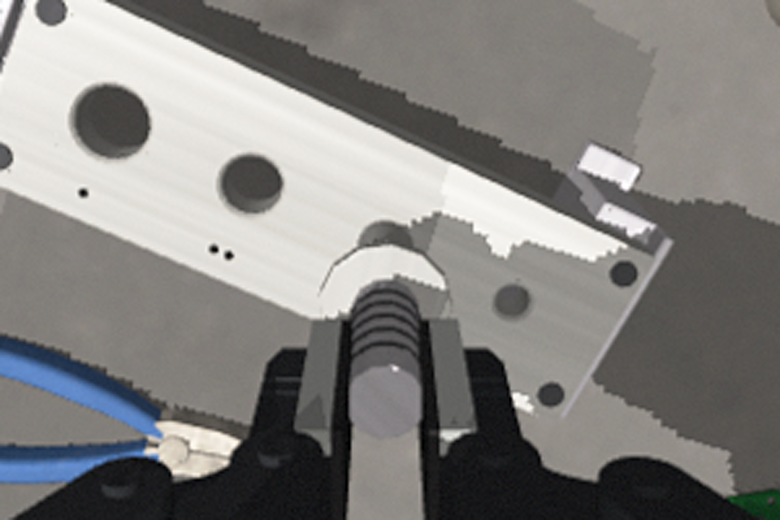

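Refused again at the same depth (~0.9 mm, 7 N), well centred, so this is a plain refusal. The shank is 14 mm and hole 1 is the smallest it passes. Going back there.

Call:
move_arm:
  series:
    - {"tx": 0,"ty": 0,"tz": 0.002,"turn": 0}
    - {"tx": 0,"ty": 0,"tz": 0.004,"turn": 0}
    - {"tx": 0,"ty": 0,"tz": 0.004,"turn": 0}
    - {"tx": 0,"ty": 0,"tz": 0.003,"turn": 0}
    - {"tx": 0,"ty": 0,"tz": 0,"turn": 0}
    - {"tx": 0,"ty": 0,"tz": 0,"turn": 0}
    - {"tx": 0,"ty": 0,"tz": 0,"turn": 0}
    - {"tx": 0,"ty": 0,"tz": 0,"turn": 0}

```text
time: 27.55
tool_pos: [0.4712, -0.0319, 0.1326]
ee_rot: [0.002, 0.809, -0.588, 0.01]
ft_force: [-0.4, -0.0, -0.3]
grip_width: 0.139
```

Call:
move_arm:
  series:
    - {"tx": 0.001,"ty": 0.005,"tz": 0,"turn": 0}
    - {"tx": 0.001,"ty": 0.008,"tz": 0,"turn": 0}
    - {"tx": 0.001,"ty": 0.008,"tz": 0,"turn": 0}
    - {"tx": 0,"ty": 0.007,"tz": 0,"turn": 0}
    - {"tx": 0,"ty": 0.003,"tz": 0,"turn": 0}
    - {"tx": 0,"ty": 0.001,"tz": 0,"turn": 0}
    - {"tx": 0,"ty": 0,"tz": 0,"turn": 0}
    - {"tx": 0,"ty": 0,"tz": 0,"turn": 0}

```text
time: 28.55
tool_pos: [0.4743, 0.0029, 0.1325]
ee_rot: [0.002, 0.809, -0.587, 0.01]
ft_force: [-0.6, 0.2, -0.8]
grip_width: 0.136
```

```bash
python3 - <<'E'
from h import *
from scipy.spatial.transform import Rotation as Ro
s=readout.read_state(); print(s['time'],s['tool_pos'],s['ft_force'],s['grip_width'])
q=s['ee_rot']; print(Ro.from_quat([q[1],q[2],q[3],q[0]]).as_matrix()[:,2])
n='wrist';P=camera_params(n);im,d=grab_frame(n);save(n+'12',im[140:340,130:430],2.6);np.savez('pics/'+n+'12.npz',im=im,d=d,**P)
im,d=grab_frame('side');save('side12',im[130:290,170:350],4.3)
E
```

```text
28.55 [0.47429511 0.00291236 0.13245006] [-0.62988197  0.20172677 -0.79949811] 0.13601183270312064
[ 0.01391633 -0.0145212  -0.99979771]
```

View pics/wrist12.png

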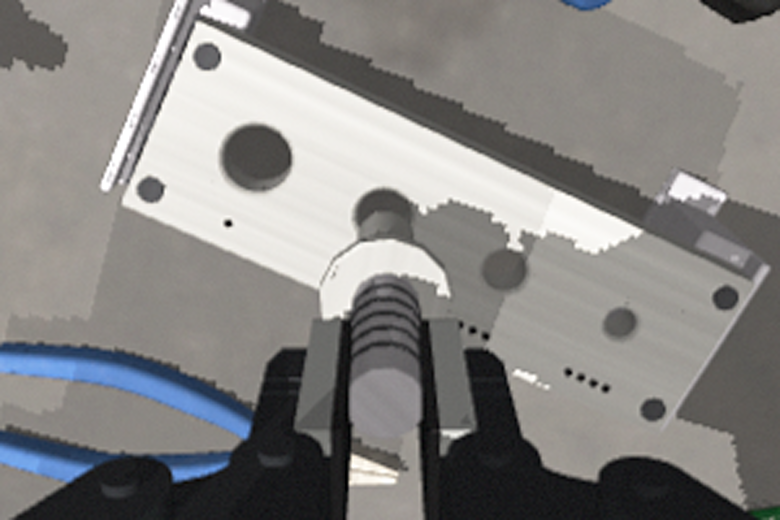

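View pics/side12.png

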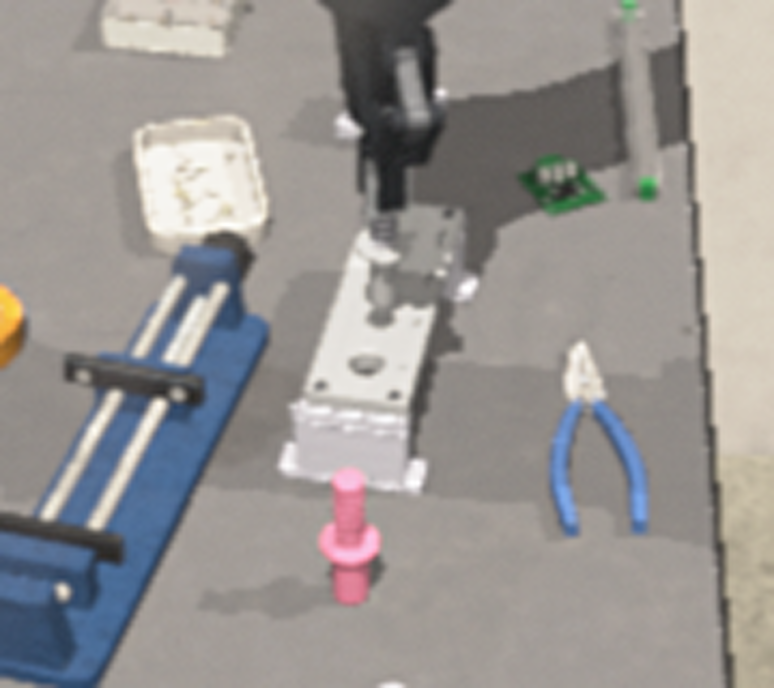

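Call:
move_arm:
  series:
    - {"tx": 0.0006,"ty": 0.0004,"tz": 0,"turn": 0}
    - {"tx": 0,"ty": 0,"tz": -0.001,"turn": 0}
    - {"tx": 0,"ty": 0,"tz": -0.002,"turn": 0}
    - {"tx": 0,"ty": 0,"tz": -0.003,"turn": 0}
    - {"tx": 0,"ty": 0,"tz": -0.003,"turn": 0}
    - {"tx": 0,"ty": 0,"tz": -0.001,"turn": 0}
    - {"tx": 0,"ty": 0,"tz": -0.0005,"turn": 0}
    - {"tx": 0,"ty": 0,"tz": 0,"turn": 0}

```text
time: 29.65
tool_pos: [0.4748, 0.0031, 0.121]
ee_rot: [0.002, 0.809, -0.588, 0.01]
ft_force: [-0.6, -0.0, -0.0]
grip_width: 0.139
```

Call:
move_arm:
  series:
    - {"tx": 0,"ty": 0,"tz": -0.0007,"turn": 0}
    - {"tx": 0,"ty": 0,"tz": -0.0007,"turn": 0}
    - {"tx": 0,"ty": 0,"tz": -0.0007,"turn": 0}
    - {"tx": 0,"ty": 0,"tz": -0.0007,"turn": 0}
    - {"tx": 0,"ty": 0,"tz": -0.0007,"turn": 0}
    - {"tx": 0,"ty": 0,"tz": -0.0007,"turn": 0}
    - {"tx": 0,"ty": 0,"tz": -0.0007,"turn": 0}
    - {"tx": 0,"ty": 0,"tz": -0.0007,"turn": 0}

```text
time: 30.65
tool_pos: [0.475, 0.003, 0.1152]
ee_rot: [0.002, 0.809, -0.588, 0.01]
ft_force: [-0.7, 0.4, -0.7]
grip_width: 0.138
```

Entered freely. Going home.

Call:
move_arm:
  series:
    - {"tx": 0,"ty": 0,"tz": -0.002,"turn": 0}
    - {"tx": 0,"ty": 0,"tz": -0.004,"turn": 0}
    - {"tx": 0,"ty": 0,"tz": -0.004,"turn": 0}
    - {"tx": 0,"ty": 0,"tz": -0.004,"turn": 0}
    - {"tx": 0,"ty": 0,"tz": -0.004,"turn": 0}
    - {"tx": 0,"ty": 0,"tz": -0.003,"turn": 0}
    - {"tx": 0,"ty": 0,"tz": -0.002,"turn": 0}
    - {"tx": 0,"ty": 0,"tz": 0,"turn": 0}

```text
time: 31.65
tool_pos: [0.4748, 0.003, 0.0902]
ee_rot: [0.002, 0.809, -0.588, 0.01]
ft_force: [0.1, 0.1, -0.6]
grip_width: 0.136
```

Call:
move_arm:
  series:
    - {"tx": 0,"ty": 0,"tz": -0.0006,"turn": 0}
    - {"tx": 0,"ty": 0,"tz": -0.0006,"turn": 0}
    - {"tx": 0,"ty": 0,"tz": -0.0006,"turn": 0}
    - {"tx": 0,"ty": 0,"tz": -0.0006,"turn": 0}
    - {"tx": 0,"ty": 0,"tz": -0.0006,"turn": 0}
    - {"tx": 0,"ty": 0,"tz": -0.0006,"turn": 0}
    - {"tx": 0,"ty": 0,"tz": -0.0006,"turn": 0}
    - {"tx": 0,"ty": 0,"tz": -0.0006,"turn": 0}

```text
time: 32.65
tool_pos: [0.4757, 0.0031, 0.0863]
ee_rot: [0.001, 0.809, -0.588, 0.011]
ft_force: [-2.5, -0.1, 8.7]
grip_width: 0.136
```

Home at z=0.0863 with 8.7 N. Releasing.

Call:
move_arm:
  series:
    - {"tx": 0,"ty": 0,"tz": 0,"turn": 0}
    - {"tx": 0,"ty": 0,"tz": 0,"turn": 0}
    - {"tx": 0,"ty": 0,"tz": 0,"turn": 0}
    - {"tx": 0,"ty": 0,"tz": 0,"turn": 0}
    - {"tx": 0,"ty": 0,"tz": 0,"turn": 0}
    - {"tx": 0,"ty": 0,"tz": 0.003,"turn": 0}
    - {"tx": 0,"ty": 0,"tz": 0.005,"turn": 0}
    - {"tx": 0,"ty": 0,"tz": 0.005,"turn": 0}
  jaw: 0

```text
time: 33.65
tool_pos: [0.4756, 0.0031, 0.0998]
ee_rot: [0.002, 0.809, -0.588, 0.01]
ft_force: [-0.3, 0.7, -0.3]
grip_width: 0.501
```

Call:
move_arm:
  series:
    - {"tx": 0,"ty": 0,"tz": 0.006,"turn": 0}
    - {"tx": 0,"ty": 0,"tz": 0.01,"turn": 0}
    - {"tx": 0,"ty": 0,"tz": 0.015,"turn": 0}
    - {"tx": 0,"ty": 0,"tz": 0.02,"turn": 0}
    - {"tx": 0,"ty": 0,"tz": 0.02,"turn": 0}
    - {"tx": 0,"ty": 0,"tz": 0.015,"turn": 0}
    - {"tx": 0,"ty": 0,"tz": 0.01,"turn": 0}
    - {"tx": 0,"ty": 0,"tz": 0,"turn": 0}

```text
time: 34.65
tool_pos: [0.4762, 0.0034, 0.2049]
ee_rot: [0.0, 0.809, -0.588, 0.012]
ft_force: [-0.5, 0.5, 0.4]
grip_width: 0.501
```

```bash
python3 - <<'E'
from h import *
s=readout.read_state(); print(s['time'],s['tool_pos'],s['ft_force'],s['grip_width'])
n='wrist';P=camera_params(n);im,d=grab_frame(n);save(n+'13',im)
C=cloud(d,P)
for a,b in [(.0565,.062),(.094,.103)]:
    m=(C[...,2]>a)&(C[...,2]<b)&(abs(C[...,0]-.4755)<.02)&(abs(C[...,1]-.003)<.02);q=C[m];print(len(q),q.min(0).round(4),q.max(0).round(4),np.median(q,0).round(4))
im,d=grab_frame('side');save('side13',im)
E
```

```text
34.65 [0.47623109 0.00336211 0.20490567] [-0.4808388   0.48512501  0.42346131] 0.5007898775811216
656 [ 0.4556 -0.0169  0.0565] [0.4954 0.0229 0.0619] [0.4799 0.0074 0.0593]
271 [ 0.4681 -0.0033  0.0942] [0.4819 0.0102 0.1017] [0.4758 0.0036 0.0997]
```

View pics/wrist13.png

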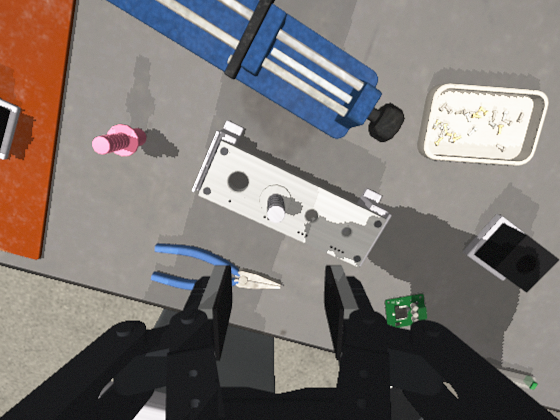

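View pics/side13.png

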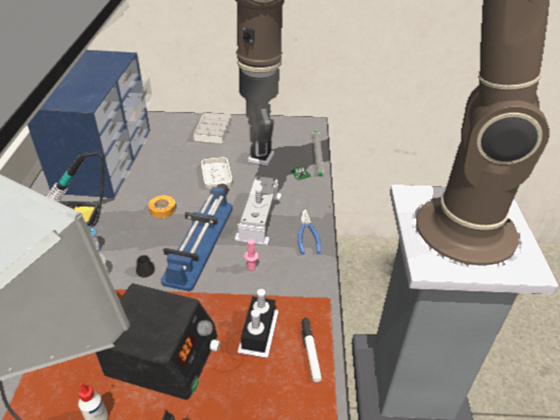

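The pin stands upright in hole 1 at wrist (276,205). Its grip top reads 0.0997 against an expected 0.099 when seated, with the flange top at about 0.059. The pink pin, rack pins, pliers, board and marker are where they were. Handing in.

```bash
python3 -c "
from h import *
print(order.close_job())"
```

```text
the job is handed in; nothing more can be done
None
```

The pin in the small holder has a **14 mm shank**. It is now standing fully home and released in hole 1 (15 mm), the smallest hole it passes. The job is handed in at about 35 s of the 72 s allowed.

| Hole | Width | Result |
|---|---|---|
| hole 0 | 18 mm | Passed: flange down on the plate, about 9 N |
| hole 1 | 15 mm | Passed: flange down on the plate, about 9 N |
| hole 2 | 12 mm | Refused twice, the second time after recentring: stopped about 1 mm in at about 7 N |

After the refusal I put it back in hole 1, where it went in freely and seated at the same height as before.

**Last checks:** the grip top measured 99.7 mm high, against 99 mm expected for a seated pin, and the flange top was about 59 mm as expected. The gripper was clear of the pin and the wrist force was near zero. The rack pins, the pink look-alike and the loose items looked undisturbed in the last pictures.

**What went wrong:** the arm drifted about 2 cm sideways on the first descent, and I corrected that before touching anything. It also slid 1–2 mm sideways and tilted slightly under contact at hole 2, and I allowed for the tilt on the way back to hole 1.

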